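# Feel the end float of a slab roller's shaft

## Task

The slab roller's shaft has some end float. Take it by the spool-shaped knob on its end: first push it in until you feel it come up against its stop, then pull it out until you feel the other stop, pressing gently each time and never forcing the rubber stops. Then leave the shaft in the middle of its float and let go, leaving everything else on the table where it is.

Things in the scene. Friction and masses are not known exactly. Their poses are not given: they have to be found in the camera images.
- frame: fixed grey bench slab roller, 360 mm long. Origin: on the table, midway between its two upright side plates; z up, own +y along the shaft, from the draw knob to the closed bearing box, in which two rubber thrust stops are hidden (places differ each time). Plates: 110 mm wide, 140 mm tall, outer faces at y = -128 and 128 mm. Base board ends at y = -140 mm
- knob (a point): centre of the spool-shaped steel draw knob on the shaft's free end (on the shaft's axis, 100 mm above the table, 90 to 125 mm out from the near plate). Axes as the frame's; +y points in, to the machine. Waist 30 mm in diameter and 36 mm long along y, between two flanges 7 mm thick and 48 mm in diameter; 76 mm of air under the flanges
- roller: shaft, 60 mm wooden roller and draw knob in one piece; origin and axes as point knob. Does not turn; slides along own y (in = +y), with 2 N of rubbing, and stays where left. Free 1 to 15 mm either way from its start; whole float 10 to 22 mm. Each stop is a rubber buffer: after touching, the push rises about 5 N per mm, alike on both. 2 to 10 N on a buffer is enough; 20 N harms it
- rolling_pin: bystander: wooden rolling pin, 320 mm long, 48 mm thick; origin under its middle
- clay_tree: bystander: ringed clay cone, 166 mm tall, foot 80 mm across; origin under its middle
- star_cutter: bystander: star-shaped sheet steel cutter, 50 mm across, 22 mm tall; origin under its middle
- glass_dish: bystander: clear glass dish, 84 mm across, 40 mm tall; origin under its middle
- modelling_brush: bystander: wooden brush, 190 mm long, lying flat along its own x
- guide_slat: bystander: wooden slat 300 x 32 x 8 mm lying flat; origin under its middle
- round_cutter: bystander: steel ring cutter 68 mm across, 25 mm tall; origin under its middle

How it is judged:
By the outcome, as a careful person would: the job done as asked, in the order asked, and still so for the second after the job is handed in, with the robot touching nothing.
It also fails if it takes over 45 s, if anything falls off the work surface, if the arm or the gripper's body presses on something with over 40 N, if the wrist force passes 120 N, or if a joint passes its speed limit or range.

## Robot

A 7-joint arm with a two-finger parallel gripper is mounted at the origin on the work surface. World frame = base frame: x ahead of the robot, y to its left, z up, the work surface at z = 0. Lengths are in mm, angles in rad, forces in N, time in s.
With the tool pointing down it reaches from about 400 to 875 mm from the base axis. Payload 4.4 kg.
Tool frame: the origin (TCP) lies midway between the tips of the shut fingers; the grasp point (between the pads) lies 19 mm behind it; x points along the fingers, z is the direction in which the jaws open and shut, and the axes are right-handed (so a half turn about x gives the same grasp; the last joint's range is limited). The gripper opens to 85 mm and grips with 20 to 120 N. Pads are 22 mm wide; open, the fingers measure 114 mm over their backs; the gripper's body (76 mm by 85 mm) begins 54 mm behind the grasp point. The pads swing forward as they close: fully open they stand 13 mm farther back than shut.
Start: joints at [1.044, 0.628, 0.038, 1.517, -0.027, 0.996, -0.02], TCP at [289.06, -582.204, 231.313] pointing down, gripper open.
Joint ranges: [-3.06, 3.06], [-0.37, 2.12], [-1.25, 1.32], [0.18, 2.47], [-1.1, 4.24], [0.23, 1.98], [-2.94, 2.94]. Speed limits (rad/s): [2.57, 2.57, 3.14, 3.14, 3.14, 3.14, 3.14].

## Interface

Orientations are given as [roll, pitch, yaw] about the fixed x, y, z axes, in that order (R = Rz(yaw) Ry(pitch) Rx(roll)).
In Python, from cell import ctrl gives the robot as it stands. The module is installed in compiled form; this text tells all that it offers.
- The arm moves only by the tool servo_tool, never from a script. Its argument "rows" is a list of rows, each an object of numbers: "dx", "dy", "dz": the shift along the tool's x, y, z in units of 750 mm (1.0 is 750 mm); "wx", "wy", "wz": the turn, a rotation vector about the tool's x, y, z in units of 6 degrees (1.0 is 6 degrees); "fingers": the closure, from 0 (fully open) to 1 (shut). In form: [{"dx": .., "dy": .., "dz": .., "wx": .., "wy": .., "wz": .., "fingers": ..}, ...]. A call has 1 to 5 rows; each row shifts and turns the commanded pose from where the row before left it, along the tool's axes as they then stand; what a row does not reach is not made up. A row lasts 1/8 s, in which the tool goes at most 62.5 mm and 10.7 degrees, less where a joint would pass 70% of its speed; a pose out of reach is approached as far as the arm can. A call with a number of a shift or a turn outside -1 to 1 is refused whole. A call with a gripper value outside its range is refused whole. The fingers move at their own pace and stop on an object; the grip force is fixed at half the most. Time passes only in rows, so rows that do not move let the fingers close. It gives the time, the measured TCP pose, the force and the opening at its end, in the units of the state.
- ctrl.read_state(): the state, without advancing time (a new reading comes with each control period).
- ctrl.get_image(name): name is "side" or "top" or "wrist"; returns the picture (420x560x3 uint8, red, green, blue); there is no depth.
- ctrl.camera_info(name): a dict with "fovy" (degrees; the focal length in pixels is half the picture's height over the tangent of half this angle, whatever the lens; pixels are square), "cx", "cy" (the principal point, pixels), "k1" (the pictures are not rectified: a ray, as slopes to the right and down, at radius r is drawn at 1 + k1 r^2 times it, then the intrinsics apply), "R" (3x3) and "t" (3): a world point X has camera coordinates R X + t. Camera axes: x right, y down, z forward; pixel columns grow to the right and rows downward; lengths in mm; the calibration is good to about 2 mm. A picture is of the moment at which its call begins: read the wrist's pose just before it. camera_info takes no time and is no camera call; for the wrist camera it gives the pose at the moment of the call.
- ctrl.finish_job(): hands the job in, once; it reports no verdict.
Trained networks look in the newest picture that a camera, given by its name, has taken for a name from the list of things; names that differ only in an ending like _2 or _b are one class to them, and where a whole thing is asked for, a point or a joint stands for the part that bears it (a point fixed in the world has none). Each returns a list of dicts, best first, with "conf" (0 to 1); they miss things now and then, are a little off and sometimes report something else, mostly with a low value. They report only what shows in the picture. A call takes as long as a camera call.
- ctrl.search_frame(label, camera): "extent" ([centre column, centre row, width, height] in pixels, round what is visible of it).
- ctrl.silhouettes(label, camera): "region" (420x560 bool, what is visible of it) and "extent" ([centre column, centre row, width, height] in pixels, round what is visible of it).
- ctrl.mark_of(label, camera): "point" ([column, row] in pixels: a listed point, or the origin of a listed thing).
The state is a dict: "clock": time; "qpos": joint angles; "qd": joint speeds; "tau": joint torques, N m; "eef_pos": TCP position; "tool_rot": TCP orientation; "force": force on the tool from outside, world axes, zero at the start; "torque": the same for the moment, N m; "width": finger opening in mm.
Only numpy, scipy, OpenCV 4.12 (cv2) and the standard library are available. Lean on these libraries where they do the work, as an engineer would, in place of code of your own. Each camera call takes 0.05 s, during which the arm holds its last target.

## Working session

There is one attempt and no reset: what is moved stays moved. The work goes in short steps, Python scripts to look and compute and a tool call to move; the robot and the scene stay as the last step left them, time stands still between calls to the robot, and variables do not carry over. Pictures are saved under pics/ and viewed, and the job is handed in when it is done.

Besides the shell and the picture viewer there is one more tool, called as name([rows], argument=value, ...), one row to a line, values as JSON. servo_tool: Moves the arm, as the interface text tells. Its arguments: {"type":"object","properties":{"rows":{"type":"array"}},"required":["rows"]}

```bash
mkdir -p pics
python3 - <<'E'
from cell import ctrl
import cv2
s=ctrl.read_state();print(s)
for n in ["side","top","wrist"]:
    im=ctrl.get_image(n);cv2.imwrite(f"pics/{n}0.png",im[:,:,::-1])
    print(n,ctrl.camera_info(n))
    try:
        print(ctrl.mark_of("knob",n)[:2]); print([ (d['conf'],d['extent']) for d in ctrl.search_frame("roller",n)[:2]]); print(ctrl.mark_of("frame",n)[:2])
    except Exception as e: print(e)
E
```

```text
{'clock': 0.0, 'qpos': array([ 1.04414748,  0.62932927,  0.03843158,  1.51840176, -0.02698391,
        0.99628541, -0.02001525]), 'qd': array([ 0.00131742, -0.00104618,  0.0004196 ,  0.00097771, -0.0001424 ,
       -0.00036265, -0.00141002]), 'tau': array([-1.38159969e-03, -5.63395929e+01,  1.22582451e+00, -1.93438321e+01,
        1.10353858e-02,  1.07541075e-02, -3.45411661e-05]), 'eef_pos': array([ 288.80335881, -581.60441929,  230.38902775]), 'tool_rot': array([-3.12460136,  1.56889029,  2.0486376 ]), 'force': array([-0.09158608, -0.05268396,  0.10166275]), 'torque': array([-0.01776227, -0.00761172, -0.01055584]), 'width': 85.87020428883157}
side {'fovy': 54.958607486942746, 'cx': 277.4225041500646, 'cy': 201.6727905725273, 'k1': -0.0021845309758807816, 'R': array([[ 0.98876635, -0.14855357,  0.01652067],
       [-0.07101635, -0.56416368, -0.82260319],
       [ 0.13152101,  0.81218912, -0.5683758 ]]), 't': array([-576.22705176,  120.68459269, 1103.01631832])}
[{'point': [283.8, 238.7], 'conf': 0.64}]
[(0.97, [267.0, 208.4, 64.0, 86.8])]
[{'point': [251.2, 217.5], 'conf': 0.74}]
top {'fovy': 52.29708642213212, 'cx': 281.30115329932727, 'cy': 208.42645001494682, 'k1': -0.08735648308513982, 'R': array([[ 6.55618419e-03, -9.99978154e-01,  8.41009438e-04],
       [-9.75748146e-01, -6.58133891e-03, -2.18797262e-01],
       [ 2.18798017e-01,  6.13861749e-04, -9.75769979e-01]]), 't': array([ -21.54981746,  594.51777161, 1210.47317138])}
[{'point': [330.8, 214.5], 'conf': 0.88}]
[(0.78, [278.2, 226.1, 126.8, 45.1]), (0.57, [352.5, 210.1, 3.3, 10.4])]
[{'point': [253.4, 235.2], 'conf': 0.66}]
wrist {'fovy': 61.19520792081332, 'cx': 284.18811455408786, 'cy': 209.90344904225276, 'k1': -0.022048249227627482, 'R': array([[ 0.44450662, -0.89577503,  0.00097494],
       [-0.86345721, -0.42817947,  0.26665332],
       [-0.23844393, -0.11937098, -0.96379202]]), 't': array([-649.42038785,  -34.9298673 ,  376.96634604])}
[]
[]
[]
```

View pics/side0.png

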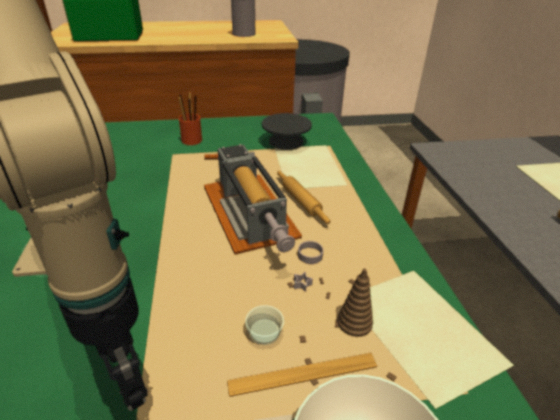

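View pics/top0.png

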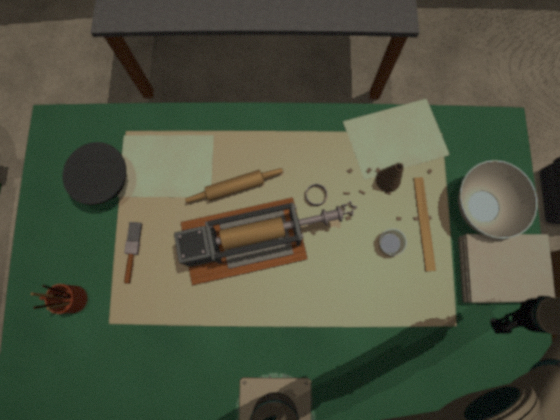

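```bash
cat > h.py <<'E'
import numpy as np, cv2
from scipy.optimize import least_squares
from cell import ctrl
def proj(X,ci):
    X=np.atleast_2d(X).astype(float); c=X@np.array(ci['R']).T+np.array(ci['t'])
    s=c[:,:2]/c[:,2:]; r2=(s**2).sum(1,keepdims=True); f=210/np.tan(np.radians(ci['fovy']/2))
    return s*(1+ci['k1']*r2)*f+[ci['cx'],ci['cy']]
def onz(p,ci,z):
    return least_squares(lambda q:(proj([q[0],q[1],z],ci)[0]-p),[600,0]).x
def tri(ps,cis):
    r=least_squares(lambda X:np.concatenate([proj(X,c)[0]-p for p,c in zip(ps,cis)]),[600,0,100]); return r.x,r.fun
def crop(im,n,x0,y0,x1,y1,k):
    cv2.imwrite(f"pics/{n}.png",cv2.resize(im[y0:y1,x0:x1,::-1],None,fx=k,fy=k,interpolation=cv2.INTER_CUBIC))
E
python3 - <<'E'
from h import *
ci={n:ctrl.camera_info(n) for n in("side","top")}
for n,p in(("side",[283.8,238.7]),("top",[330.8,214.5])): print(onz(p,ci[n],100))
print(tri([[283.8,238.7],[330.8,214.5]],[ci["side"],ci["top"]]))
for n,p in(("side",[251.2,217.5]),("top",[253.4,235.2])): print(onz(p,ci[n],0))
crop(cv2.imread("pics/side0.png")[:,:,::-1],"s1",190,130,350,290,4)
crop(cv2.imread("pics/top0.png")[:,:,::-1],"t1",160,150,370,300,3)
for l in ["round_cutter","star_cutter","glass_dish","clay_tree","rolling_pin"]:
    for n in("side","top"):
        m=ctrl.mark_of(l,n)
        if m: print(l,n,m[0]['conf'],m[0]['point'],onz(m[0]['point'],ci[n],0))
E
```

```text
[ 572.16992451 -164.4921401 ]
[ 569.92803543 -161.10676247]
(array([ 571.82578714, -161.46948904,   97.24691129]), array([-0.36538741,  0.08930612,  0.00477011, -0.4446023 ]))
[512.14726336  64.48860819]
[523.76887557  68.38252089]
round_cutter side 0.84 [312.2, 255.7] [ 658.40446929 -126.71921427]
round_cutter top 0.63 [315.5, 193.6] [ 658.2872209  -125.59704654]
star_cutter side 0.68 [301.6, 279.2] [ 612.88414501 -208.47726617]
star_cutter top 0.47 [350.9, 209.5] [ 607.42734191 -236.64006223]
glass_dish side 0.92 [261.7, 330.7] [ 495.43256154 -349.47828343]
glass_dish top 0.88 [390.5, 244.6] [ 496.65650376 -357.17651173]
clay_tree side 0.72 [351.4, 320.5] [ 699.13890366 -349.49983886]
rolling_pin side 0.88 [300.5, 201.5] [677.24937254 129.65038739]
rolling_pin top 0.93 [234.9, 188.6] [672.99366569 130.33725878]
```

View pics/s1.png

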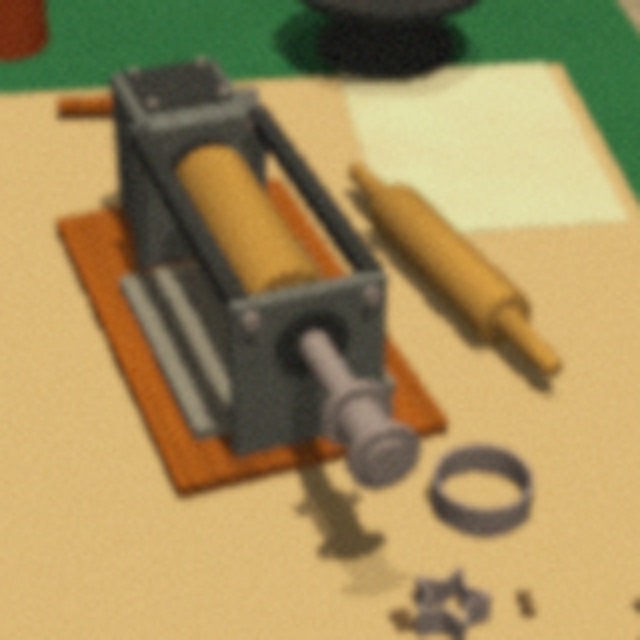

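View pics/t1.png

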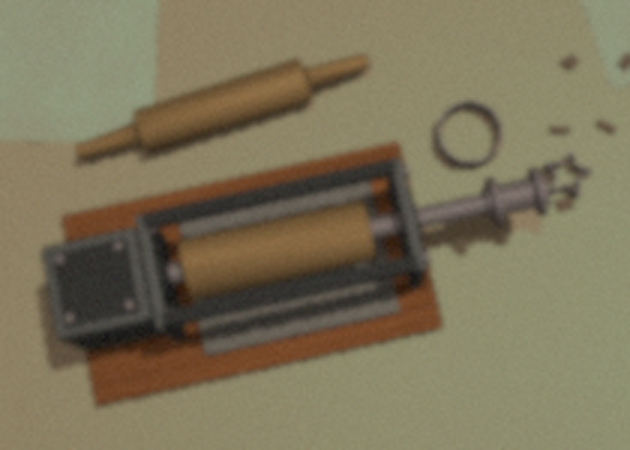

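```bash
cat >> h.py <<'E'
from scipy.spatial.transform import Rotation as Ro
def pose():
    s=ctrl.read_state(); return s,Ro.from_euler('xyz',s['tool_rot']).as_matrix(),s['eef_pos']
def goalR(yaw):  # x down, z along frame x axis
    x=np.array([0,0,-1.]); z=np.array([np.cos(yaw),np.sin(yaw),0]); 
    return np.stack([x,np.cross(z,x),z],1)
def plan(P,G):
    s,R,p=pose(); 
    best=None
    for k in(0,1):
        GG=G@Ro.from_euler('x',np.pi*k).as_matrix(); rv=Ro.from_matrix(R.T@GG).as_rotvec()
        print('flip',k,'rot units',np.round(np.degrees(rv)/6,3))
    d=np.array(P)-p; print('world d',d.round(1),'tool units',np.round(R.T@d/750,4),'q7',s['qpos'][6])
E
python3 - <<'E'
from h import *
ct=ctrl.camera_info("top")
f=lambda x,y,z:onz([160+x/3,150+y/3],ct,z)
for z in(10,):
  A=[f(65,215,z),f(398,147,z),f(97,403,z),f(440,325,z)]
  for a,b in((A[0],A[1]),(A[2],A[3])): print(a,b,np.linalg.norm(a-b),np.degrees(np.arctan2(*(a-b)[::-1])))
a=f(180,270,100);b=f(518,195,100);print(a,b,np.degrees(np.arctan2(*(a-b)[::-1])))
print(f(518,195,100),f(495,200,100),f(541,191,100))
s,R,p=pose();print(R.round(3),p)
E
```

```text
[562.87372284 292.07489301] [637.68129323 -52.97577488] 353.06675855122734 102.23251223501899
[370.66714428 249.31029869] [452.06951246 -95.76049981] 354.5422422272564 103.27343511907758
[493.23957845 157.14302508] [ 568.48336341 -166.49868288] 103.08824367885336
[ 568.48336341 -166.49868288] [ 563.41599555 -144.17371874] [ 572.57428129 -188.86545558]
[[-0.     0.896  0.445]
 [-0.     0.445 -0.896]
 [-1.    -0.     0.   ]] [ 289.05124641 -582.2215426   231.30906521]
```

Run:
```python
from h import *
P=[570,-164,225];plan(P,goalR(np.radians(12.9)))
s,R,p=pose()
G=goalR(np.radians(12.9)); rv=Ro.from_matrix(R.T@G).as_rotvec()
N=13
for i in range(N):
    Ri=R@Ro.from_rotvec(rv*i/N).as_matrix()
    print(np.round(Ri.T@(np.array(P)-p)/N/750,4), np.round(np.degrees(rv)/6/N,3))
```

```text
flip 0 rot units [-12.75   0.     0.  ]
flip 1 rot units [17.25  0.   -0.  ]
world d [280.9 418.2  -6.3] tool units [ 0.0084  0.5835 -0.3329] q7 -0.019997661802157632
[ 0.0006  0.0449 -0.0256] [-0.981  0.     0.   ]
[ 0.0006  0.0473 -0.0209] [-0.981  0.     0.   ]
[ 0.0006  0.0492 -0.0159] [-0.981  0.     0.   ]
[ 0.0006  0.0505 -0.0108] [-0.981  0.     0.   ]
[ 0.0006  0.0514 -0.0056] [-0.981  0.     0.   ]
[ 0.0006  0.0517 -0.0003] [-0.981  0.     0.   ]
[0.0006 0.0514 0.005 ] [-0.981  0.     0.   ]
[0.0006 0.0506 0.0103] [-0.981  0.     0.   ]
[0.0006 0.0493 0.0154] [-0.981  0.     0.   ]
[0.0006 0.0475 0.0204] [-0.981  0.     0.   ]
[0.0006 0.0451 0.0252] [-0.981  0.     0.   ]
[0.0006 0.0423 0.0297] [-0.981  0.     0.   ]
[0.0006 0.0391 0.0338] [-0.981  0.     0.   ]
```

servo_tool([
  {"dx": 0,"dy": 0.045,"dz": -0.026,"wx": -0.98},
  {"dx": 0,"dy": 0.047,"dz": -0.021,"wx": -0.98},
  {"dx": 0,"dy": 0.049,"dz": -0.016,"wx": -0.98},
  {"dx": 0,"dy": 0.05,"dz": -0.011,"wx": -0.98},
  {"dx": 0,"dy": 0.051,"dz": -0.006,"wx": -0.98},
])

```text
schema error: expected keys dx, dy, dz, wx, wy, wz, fingers
```

servo_tool([
  {"dx": 0,"dy": 0.052,"dz": 0,"wx": -0.98},
  {"dx": 0,"dy": 0.051,"dz": 0.005,"wx": -0.98},
  {"dx": 0,"dy": 0.051,"dz": 0.01,"wx": -0.98},
  {"dx": 0,"dy": 0.049,"dz": 0.015,"wx": -0.98},
  {"dx": 0,"dy": 0.047,"dz": 0.02,"wx": -0.98},
])

```text
schema error: expected keys dx, dy, dz, wx, wy, wz, fingers
```

servo_tool([
  {"dx": 0,"dy": 0.045,"dz": 0.025,"wx": -0.98},
  {"dx": 0,"dy": 0.042,"dz": 0.03,"wx": -0.98},
  {"dx": 0,"dy": 0.039,"dz": 0.034,"wx": -0.98},
  {"dx": 0},
  {"dx": 0},
])

```text
schema error: expected keys dx, dy, dz, wx, wy, wz, fingers
```

Run:
```python
from h import *
s,R,p=pose();print(s['clock'],p,R.round(3),s['qpos'],s['force'])
ci=ctrl.camera_info("wrist");im=ctrl.get_image("wrist");crop(im,"w1",0,0,560,420,1.4)
m=ctrl.mark_of("knob","wrist");print(m)
m2=ctrl.mark_of("knob","top");print(m2, [ (d['conf'],d['extent']) for d in ctrl.search_frame("knob","wrist")[:2]])
for d in m[:2]: print(onz(d['point'],ci,100))
print(proj([570,-164,100],ci))
```

```text
1.1 [ 289.05124641 -582.2215426   231.30906521] [[-0.     0.896  0.445]
 [-0.     0.445 -0.896]
 [-1.    -0.     0.   ]] [ 1.04419888  0.62841279  0.03849681  1.51738759 -0.02693605  0.99628445
 -0.01999766] [-0.35847215  0.02366344  1.04631649]
[]
[{'point': [330.8, 214.5], 'conf': 0.88}] []
[[-145.58289237 -532.29401982]]
```

View pics/w1.png

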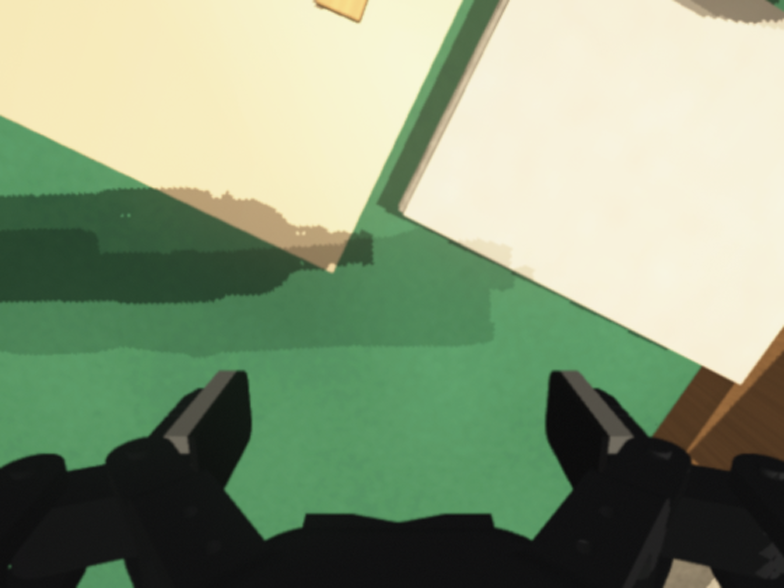

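The wrist picture shows only green table, papers and the open fingers (rows 370+). The calls were refused because every row needs all the keys, so I'm resending them.

servo_tool([
  {"dx": 0,"dy": 0.045,"dz": -0.026,"wx": -0.98,"wy": 0,"wz": 0,"fingers": 0},
  {"dx": 0,"dy": 0.047,"dz": -0.021,"wx": -0.98,"wy": 0,"wz": 0,"fingers": 0},
  {"dx": 0,"dy": 0.049,"dz": -0.016,"wx": -0.98,"wy": 0,"wz": 0,"fingers": 0},
  {"dx": 0,"dy": 0.05,"dz": -0.011,"wx": -0.98,"wy": 0,"wz": 0,"fingers": 0},
  {"dx": 0,"dy": 0.051,"dz": -0.006,"wx": -0.98,"wy": 0,"wz": 0,"fingers": 0},
])

```text
clock: 1.92
eef_pos: [396.6, -420.3, 231.5]
tool_rot: [-0.167, 1.57, -0.761]
force: [0.5, -0.8, 0.7]
width: 85.6
```

servo_tool([
  {"dx": 0,"dy": 0.052,"dz": 0,"wx": -0.98,"wy": 0,"wz": 0,"fingers": 0},
  {"dx": 0,"dy": 0.051,"dz": 0.005,"wx": -0.98,"wy": 0,"wz": 0,"fingers": 0},
  {"dx": 0,"dy": 0.051,"dz": 0.01,"wx": -0.98,"wy": 0,"wz": 0,"fingers": 0},
  {"dx": 0,"dy": 0.049,"dz": 0.015,"wx": -0.98,"wy": 0,"wz": 0,"fingers": 0},
  {"dx": 0,"dy": 0.047,"dz": 0.02,"wx": -0.98,"wy": 0,"wz": 0,"fingers": 0},
])

```text
clock: 2.55
eef_pos: [504.0, -259.8, 231.5]
tool_rot: [-0.632, 1.57, -0.713]
force: [-0.1, 0.0, 0.2]
width: 85.6
```

servo_tool([
  {"dx": 0,"dy": 0.045,"dz": 0.025,"wx": -0.98,"wy": 0,"wz": 0,"fingers": 0},
  {"dx": 0,"dy": 0.042,"dz": 0.03,"wx": -0.98,"wy": 0,"wz": 0,"fingers": 0},
  {"dx": 0,"dy": 0.039,"dz": 0.034,"wx": -0.98,"wy": 0,"wz": 0,"fingers": 0},
  {"dx": 0,"dy": 0,"dz": 0,"wx": 0,"wy": 0,"wz": 0,"fingers": 0},
])

```text
clock: 3.05
eef_pos: [570.5, -160.5, 231.5]
tool_rot: [0.68, 1.568, 0.911]
force: [0.4, 0.0, 0.2]
width: 85.1
```

Run:
```python
from h import *
s,R,p=pose();print(s['clock'],p,R.round(3),s['qpos'],s['force'])
ci=ctrl.camera_info("wrist");im=ctrl.get_image("wrist");crop(im,"w2",0,0,560,420,1.4)
m=ctrl.mark_of("knob","wrist");print(m)
print([ (d['conf'],d['extent']) for d in ctrl.search_frame("knob","wrist")[:2]])
for d in m[:2]: print(onz(d['point'],ci,100))
print(proj([570,-164,100],ci))
```

```text
3.05 [ 570.46838034 -160.54573342  231.53055668] [[ 0.002 -0.228  0.974]
 [ 0.002  0.974  0.228]
 [-1.     0.002  0.002]] [ 0.44807316  0.56176029 -0.34482843  1.67786394  0.22155659  0.9392358
  0.25137517] [0.38668894 0.0205433  0.24623138]
[{'point': [282.1, 199.2], 'conf': 0.75}]
[(0.87, [279.1, 121.7, 64.7, 242.5])]
[ 567.97436078 -159.78264245]
[[283.37760563 204.77864087]]
```

View pics/w2.png

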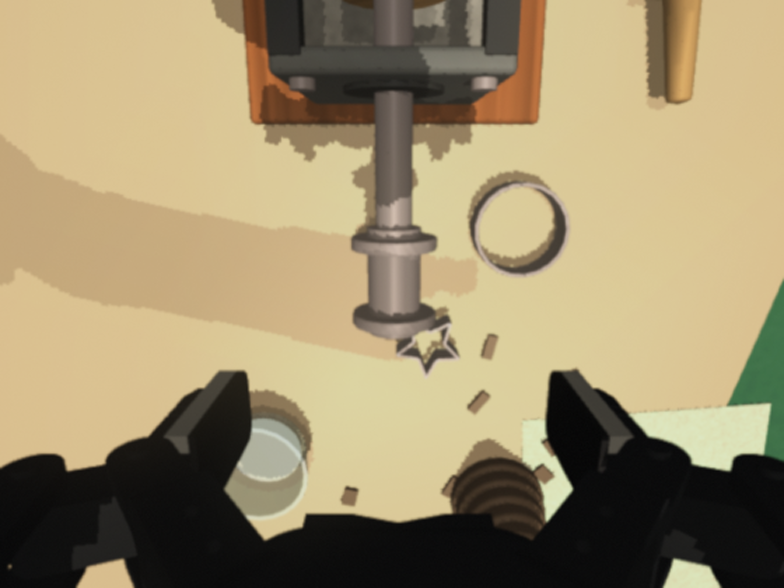

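Run:
```python
from h import *
ci=ctrl.camera_info("wrist")
a=onz(np.array([394,243])/1.4,ci,100);b=onz(np.array([395,319])/1.4,ci,100);c=onz(np.array([394,110])/1.4,ci,108)
print(a,b,(a+b)/2,np.linalg.norm(a-b),np.degrees(np.arctan2(*(a-b)[::-1])))
e=onz(np.array([393,10])/1.4,ci,107);print(e,np.degrees(np.arctan2(*(e-b)[::-1])))
plan([568.5,-161.5,81],goalR(np.radians(12.9)))
```

```text
[ 560.01684528 -145.65863718] [ 570.26715371 -188.82667112] [ 565.1419995  -167.24265415] 44.36832177540415 103.35758042685818
[534.52504909 -33.67928337] 102.97317808527235
flip 0 rot units [-0.028 -0.01   0.008]
flip 1 rot units [2.9972e+01 1.2000e-02 1.5000e-02]
world d [   0.6    4.4 -150.2] tool units [0.2002 0.0057 0.0023] q7 0.2511476891077986
```

Run:
```python
from h import *
s,R,p=pose();print(s['clock'],p,s['qd'].round(3))
ci=ctrl.camera_info("wrist");im=ctrl.get_image("wrist");crop(im,"w3",190,100,370,260,4)
m=ctrl.mark_of("knob","wrist");print(m)
for d in m[:2]: print(onz(d['point'],ci,100))
print(proj([570,-164,100],ci),pose()[2])
```

```text
3.2 [ 567.86857171 -165.91080996  231.18102148] [ 0.014 -0.005  0.008  0.005 -0.002 -0.002  0.   ]
[{'point': [286.9, 193.4], 'conf': 0.88}]
[ 567.66767166 -160.10324166]
[[288.67868408 198.72159715]] [ 567.7429387  -166.30750267  231.27043035]
```

View pics/w3.png

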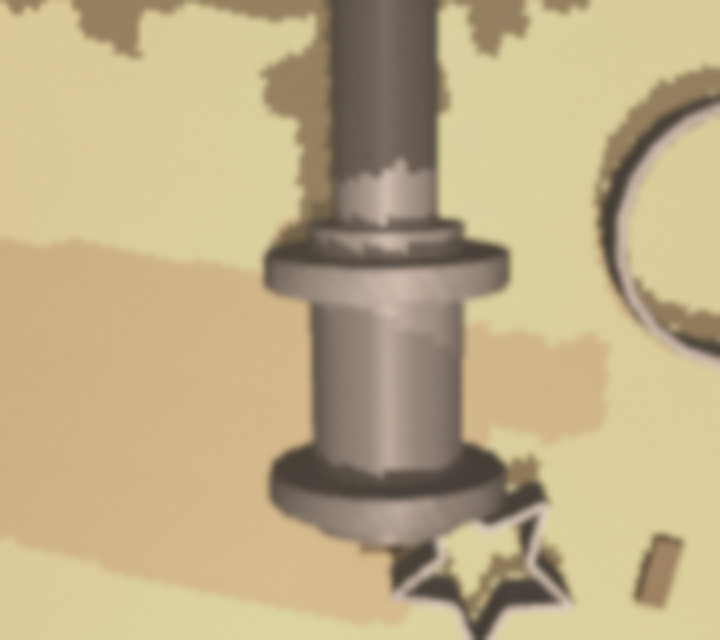

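Run:
```python
from h import *
plan([568.3,-162,79],goalR(np.radians(12.9)))
```

```text
flip 0 rot units [-0.035 -0.008  0.008]
flip 1 rot units [2.9965e+01 1.2000e-02 1.2000e-02]
world d [   0.6    4.3 -152.3] tool units [0.203  0.0056 0.0022] q7 0.25121738175105757
```

servo_tool([
  {"dx": 0.02,"dy": 0.003,"dz": 0.001,"wx": -0.03,"wy": 0,"wz": 0,"fingers": 0},
  {"dx": 0.04,"dy": 0.003,"dz": 0.001,"wx": 0,"wy": 0,"wz": 0,"fingers": 0},
  {"dx": 0.03,"dy": 0,"dz": 0,"wx": 0,"wy": 0,"wz": 0,"fingers": 0},
  {"dx": 0.01,"dy": 0,"dz": 0,"wx": 0,"wy": 0,"wz": 0,"fingers": 0},
  {"dx": 0,"dy": 0,"dz": 0,"wx": 0,"wy": 0,"wz": 0,"fingers": 0},
])

```text
clock: 3.92
eef_pos: [568.6, -160.1, 155.8]
tool_rot: [2.648, 1.57, 2.875]
force: [-0.6, -0.9, -0.0]
width: 85.3
```

Run:
```python
from h import *
s,R,p=pose();print(s['clock'],p,s['qd'].round(3),s['force'])
ci=ctrl.camera_info("wrist");im=ctrl.get_image("wrist");crop(im,"w4",0,0,560,420,1.4)
m=ctrl.mark_of("knob","wrist");print(m)
for d in m[:2]: print(onz(d['point'],ci,100))
print(proj([568.3,-162,100],ci))
plan([568.3,-162,79],goalR(np.radians(12.9)))
```

```text
3.925 [ 568.57637907 -160.07253594  155.77800105] [-0.    -0.021 -0.008 -0.019  0.002  0.007  0.001] [-0.56281323 -0.87901628 -0.03164759]
[{'point': [283.3, 230.2], 'conf': 0.85}]
[ 567.01591844 -159.55952375]
[[284.49517078 234.49237603]]
flip 0 rot units [0.018 0.012 0.005]
flip 1 rot units [-2.9982e+01 -8.0000e-03  1.8000e-02]
world d [ -1.2  -1.9 -77.9] tool units [ 0.1039 -0.002  -0.0022] q7 0.2064825862219826
```

View pics/w4.png

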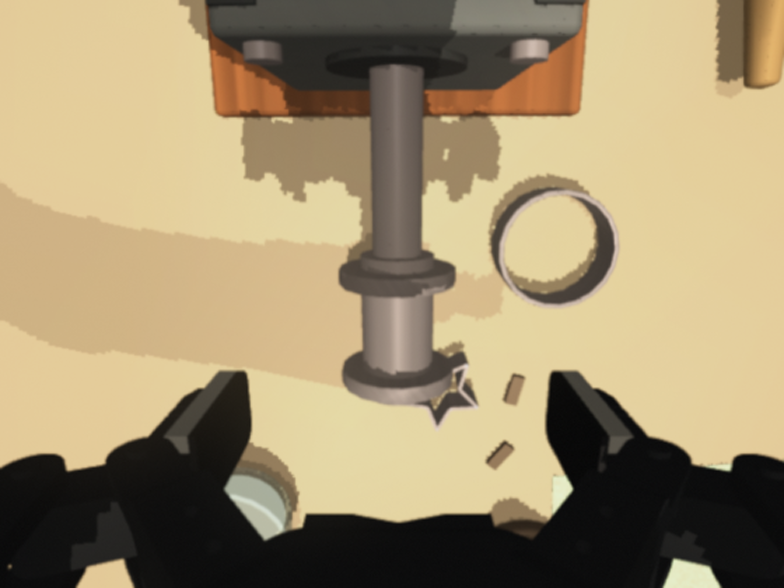

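servo_tool([
  {"dx": 0.03,"dy": -0.001,"dz": -0.001,"wx": 0,"wy": 0,"wz": 0,"fingers": 0},
  {"dx": 0.04,"dy": 0,"dz": 0,"wx": 0,"wy": 0,"wz": 0,"fingers": 0},
  {"dx": 0.025,"dy": 0,"dz": 0,"wx": 0,"wy": 0,"wz": 0,"fingers": 0},
  {"dx": 0.009,"dy": 0,"dz": 0,"wx": 0,"wy": 0,"wz": 0,"fingers": 0},
  {"dx": 0,"dy": 0,"dz": 0,"wx": 0,"wy": 0,"wz": 0,"fingers": 0},
])

```text
clock: 4.65
eef_pos: [568.7, -160.8, 78.6]
tool_rot: [-0.283, 1.57, -0.056]
force: [-0.1, 1.3, 0.6]
width: 85.1
```

Run:
```python
from h import *
s,R,p=pose();print(s['clock'],p,s['qd'].round(3),s['force'])
ci=ctrl.camera_info("wrist");im=ctrl.get_image("wrist");crop(im,"w5",0,0,560,420,1.4)
im=ctrl.get_image("side");crop(im,"s5",190,130,350,290,4)
print(proj([568,-161.5,100],ci))
plan([568,-161.5,79],goalR(np.radians(12.9)))
```

```text
4.65 [ 568.71321306 -160.79940182   78.55930477] [ 0.003 -0.016 -0.007 -0.006 -0.002  0.004 -0.   ] [-0.09062524  1.29447363  0.57066983]
[[284.01170137 299.07429868]]
flip 0 rot units [0.02  0.015 0.007]
flip 1 rot units [-2.998e+01 -1.100e-02  2.400e-02]
world d [-1.2 -0.6 -0.2] tool units [ 0.0003 -0.0004 -0.0017] q7 0.16503402934296632
```

View pics/w5.png

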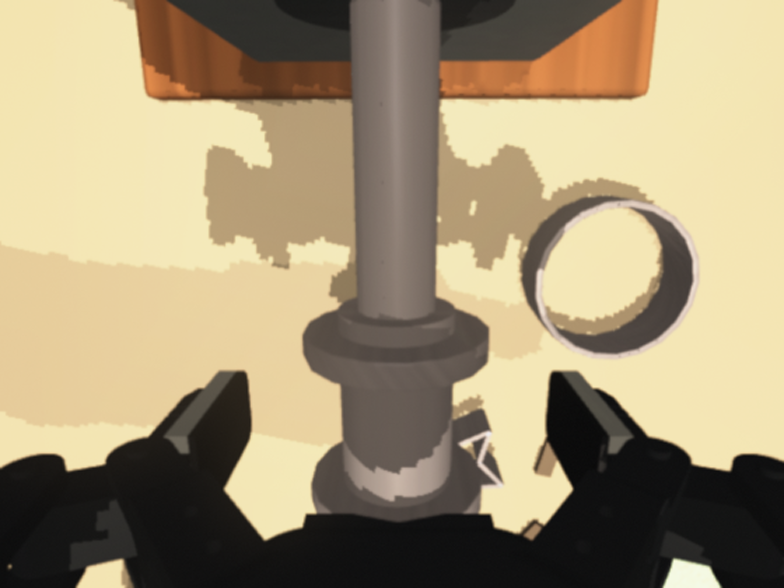

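View pics/s5.png

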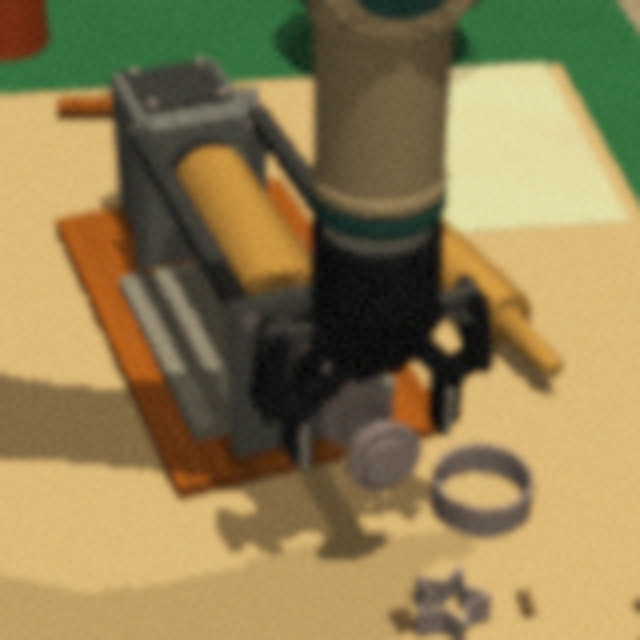

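servo_tool([
  {"dx": 0,"dy": 0,"dz": -0.001,"wx": 0,"wy": 0,"wz": 0,"fingers": 0.4},
  {"dx": 0,"dy": 0,"dz": 0,"wx": 0,"wy": 0,"wz": 0,"fingers": 0.6},
  {"dx": 0,"dy": 0,"dz": 0,"wx": 0,"wy": 0,"wz": 0,"fingers": 1},
  {"dx": 0,"dy": 0,"dz": 0,"wx": 0,"wy": 0,"wz": 0,"fingers": 1},
  {"dx": 0,"dy": 0,"dz": 0,"wx": 0,"wy": 0,"wz": 0,"fingers": 1},
])

```text
clock: 5.38
eef_pos: [568.4, -160.9, 78.9]
tool_rot: [-0.305, 1.569, -0.077]
force: [0.3, -0.1, 5.0]
width: 28.6
```

servo_tool([
  {"dx": 0,"dy": 0,"dz": 0,"wx": 0,"wy": 0,"wz": 0,"fingers": 1},
  {"dx": 0,"dy": 0,"dz": 0,"wx": 0,"wy": 0,"wz": 0,"fingers": 1},
])

```text
clock: 5.62
eef_pos: [568.4, -160.9, 78.9]
tool_rot: [-0.289, 1.569, -0.062]
force: [-0.4, 0.1, 5.2]
width: 28.8
```

```bash
cat >> h.py <<'E'
def rep():
    s,R,p=pose(); u=np.array([-np.sin(np.radians(12.9)),np.cos(np.radians(12.9)),0]); v=np.array([u[1],-u[0],0])
    print('t',s['clock'],'along',round(float(u@(p-[568,-161.5,0])),2),'across',round(float(v@(p-[568,-161.5,0])),2),'z',p[2].round(1),'F along',round(float(u@s['force']),2),'across',round(float(v@s['force']),2),'z',s['force'][2].round(2),'w',round(s['width'],1),'q',s['torque'].round(2),'ydir',R[:,1].round(3))
E
python3 - <<'E'
from h import *
rep()
E
```

```text
t 5.625 along 0.46 across 0.55 z 78.9 F along 0.2 across -0.38 z 5.19 w 28.8 q [ 0.11 -0.18  0.02] ydir [-0.225  0.974 -0.   ]
```

servo_tool([
  {"dx": 0,"dy": 0.001,"dz": 0,"wx": 0,"wy": 0,"wz": 0,"fingers": 1},
  {"dx": 0,"dy": 0.001,"dz": 0,"wx": 0,"wy": 0,"wz": 0,"fingers": 1},
])

```text
clock: 5.88
eef_pos: [568.3, -160.4, 78.9]
tool_rot: [-0.749, 1.568, -0.523]
force: [1.5, -2.1, 5.3]
width: 28.4
```

```bash
python3 -c "
from h import *
rep()"
```

```text
t 5.875 along 0.99 across 0.52 z 78.9 F along -2.36 across 0.96 z 5.26 w 28.4 q [-0.32 -0.33  0.13] ydir [-0.225  0.974 -0.002]
```

servo_tool([
  {"dx": 0,"dy": 0.001,"dz": 0,"wx": 0,"wy": 0,"wz": 0,"fingers": 1},
])

```text
clock: 6.0
eef_pos: [568.1, -159.7, 78.8]
tool_rot: [-0.743, 1.568, -0.516]
force: [0.9, -2.1, 5.4]
width: 28.5
```

servo_tool([
  {"dx": 0,"dy": 0.001,"dz": 0,"wx": 0,"wy": 0,"wz": 0,"fingers": 1},
])

```text
clock: 6.12
eef_pos: [567.9, -158.9, 78.9]
tool_rot: [-0.729, 1.568, -0.502]
force: [1.0, -1.8, 5.1]
width: 28.3
```

servo_tool([
  {"dx": 0,"dy": 0,"dz": 0,"wx": 0,"wy": 0,"wz": 0,"fingers": 1},
])

```text
clock: 6.25
eef_pos: [567.9, -158.7, 78.8]
tool_rot: [-0.677, 1.569, -0.45]
force: [0.5, -2.5, 6.0]
width: 27.9
```

servo_tool([
  {"dx": 0,"dy": 0.001,"dz": 0,"wx": 0,"wy": 0,"wz": 0,"fingers": 1},
  {"dx": 0,"dy": 0.001,"dz": 0,"wx": 0,"wy": 0,"wz": 0,"fingers": 1},
])

```text
clock: 6.5
eef_pos: [567.6, -157.5, 78.8]
tool_rot: [-0.748, 1.568, -0.521]
force: [1.8, -1.9, 5.4]
width: 28.5
```

servo_tool([
  {"dx": 0,"dy": 0.001,"dz": 0,"wx": 0,"wy": 0,"wz": 0,"fingers": 1},
  {"dx": 0,"dy": 0.001,"dz": 0,"wx": 0,"wy": 0,"wz": 0,"fingers": 1},
])

```text
clock: 6.75
eef_pos: [567.2, -156.0, 78.9]
tool_rot: [-0.733, 1.568, -0.506]
force: [0.9, -2.1, 5.2]
width: 29.0
```

servo_tool([
  {"dx": 0,"dy": 0.001,"dz": 0,"wx": 0,"wy": 0,"wz": 0,"fingers": 1},
  {"dx": 0,"dy": 0.001,"dz": 0,"wx": 0,"wy": 0,"wz": 0,"fingers": 1},
])

```text
clock: 7.0
eef_pos: [566.9, -154.5, 78.8]
tool_rot: [-0.768, 1.568, -0.541]
force: [0.7, -2.0, 5.4]
width: 28.5
```

servo_tool([
  {"dx": 0,"dy": 0.001,"dz": 0,"wx": 0,"wy": 0,"wz": 0,"fingers": 1},
  {"dx": 0,"dy": 0.001,"dz": 0,"wx": 0,"wy": 0,"wz": 0,"fingers": 1},
])

```text
clock: 7.25
eef_pos: [566.8, -153.9, 78.8]
tool_rot: [-0.929, 1.567, -0.702]
force: [3.0, -4.6, 3.9]
width: 28.6
```

servo_tool([
  {"dx": 0,"dy": 0,"dz": 0,"wx": 0,"wy": 0,"wz": 0,"fingers": 1},
  {"dx": 0,"dy": 0,"dz": 0,"wx": 0,"wy": 0,"wz": 0,"fingers": 1},
])

```text
clock: 7.5
eef_pos: [566.7, -153.9, 78.9]
tool_rot: [-0.916, 1.568, -0.689]
force: [2.4, -4.5, 5.3]
width: 28.4
```

```bash
python3 -c "
from h import *
rep()"
```

```text
t 7.5 along 7.66 across 0.46 z 78.9 F along -4.95 across 1.3 z 5.26 w 28.4 q [-0.83 -0.54  0.1 ] ydir [-0.225  0.974 -0.003]
```

servo_tool([
  {"dx": 0,"dy": 0.001,"dz": 0,"wx": 0,"wy": 0,"wz": 0,"fingers": 1},
  {"dx": 0,"dy": 0,"dz": 0,"wx": 0,"wy": 0,"wz": 0,"fingers": 1},
])

```text
clock: 7.75
eef_pos: [566.7, -153.7, 78.9]
tool_rot: [-0.977, 1.567, -0.75]
force: [4.4, -5.4, 5.8]
width: 28.3
```

```bash
python3 -c "
from h import *
rep()"
```

```text
t 7.75 along 7.88 across 0.51 z 78.9 F along -6.29 across 3.07 z 5.81 w 28.3 q [-1.04 -0.59  0.11] ydir [-0.224  0.975 -0.003]
```

servo_tool([
  {"dx": 0,"dy": -0.002,"dz": 0,"wx": 0,"wy": 0,"wz": 0,"fingers": 1},
  {"dx": 0,"dy": -0.002,"dz": 0,"wx": 0,"wy": 0,"wz": 0,"fingers": 1},
  {"dx": 0,"dy": -0.002,"dz": 0,"wx": 0,"wy": 0,"wz": 0,"fingers": 1},
  {"dx": 0,"dy": -0.002,"dz": 0,"wx": 0,"wy": 0,"wz": 0,"fingers": 1},
  {"dx": 0,"dy": 0,"dz": 0,"wx": 0,"wy": 0,"wz": 0,"fingers": 1},
])

```text
clock: 8.38
eef_pos: [567.2, -155.9, 78.8]
tool_rot: [0.899, 1.569, 1.127]
force: [0.5, 1.1, 8.3]
width: 28.2
```

```bash
python3 -c "
from h import *
rep()"
```

```text
t 8.375 along 5.62 across 0.48 z 78.8 F along 0.93 across 0.74 z 8.27 w 28.2 q [ 0.33 -0.19  0.07] ydir [-0.226  0.974  0.001]
```

servo_tool([
  {"dx": 0,"dy": 0,"dz": 0,"wx": 0,"wy": 0,"wz": 0,"fingers": 1},
])

```text
clock: 8.5
eef_pos: [567.2, -155.9, 78.8]
tool_rot: [0.876, 1.569, 1.103]
force: [0.8, 1.3, 8.1]
width: 28.3
```

```bash
python3 -c "
from h import *
rep()"
```

```text
t 8.5 along 5.61 across 0.47 z 78.8 F along 1.12 across 1.05 z 8.13 w 28.3 q [ 0.31 -0.2   0.05] ydir [-0.226  0.974  0.001]
```

servo_tool([
  {"dx": 0,"dy": -0.001,"dz": 0,"wx": 0,"wy": 0,"wz": 0,"fingers": 1},
  {"dx": 0,"dy": -0.001,"dz": 0,"wx": 0,"wy": 0,"wz": 0,"fingers": 1},
  {"dx": 0,"dy": -0.001,"dz": 0,"wx": 0,"wy": 0,"wz": 0,"fingers": 1},
  {"dx": 0,"dy": -0.001,"dz": 0,"wx": 0,"wy": 0,"wz": 0,"fingers": 1},
])

```text
clock: 9.0
eef_pos: [567.8, -158.5, 78.8]
tool_rot: [1.052, 1.569, 1.28]
force: [-0.3, 2.1, 8.0]
width: 28.8
```

```bash
python3 -c "
from h import *
rep()"
```

```text
t 9.0 along 2.96 across 0.49 z 78.8 F along 2.07 across 0.16 z 8.02 w 28.8 q [ 0.48 -0.2   0.02] ydir [-0.226  0.974  0.002]
```

servo_tool([
  {"dx": 0,"dy": -0.001,"dz": 0,"wx": 0,"wy": 0,"wz": 0,"fingers": 1},
  {"dx": 0,"dy": -0.001,"dz": 0,"wx": 0,"wy": 0,"wz": 0,"fingers": 1},
  {"dx": 0,"dy": -0.001,"dz": 0,"wx": 0,"wy": 0,"wz": 0,"fingers": 1},
  {"dx": 0,"dy": -0.001,"dz": 0,"wx": 0,"wy": 0,"wz": 0,"fingers": 1},
])

```text
clock: 9.5
eef_pos: [568.5, -161.4, 78.8]
tool_rot: [1.076, 1.569, 1.304]
force: [0.2, 2.2, 7.4]
width: 28.5
```

servo_tool([
  {"dx": 0,"dy": -0.001,"dz": 0,"wx": 0,"wy": 0,"wz": 0,"fingers": 1},
  {"dx": 0,"dy": -0.001,"dz": 0,"wx": 0,"wy": 0,"wz": 0,"fingers": 1},
])

```text
clock: 9.75
eef_pos: [568.8, -162.9, 78.9]
tool_rot: [1.042, 1.569, 1.27]
force: [0.3, 2.4, 9.0]
width: 28.2
```

servo_tool([
  {"dx": 0,"dy": -0.001,"dz": 0,"wx": 0,"wy": 0,"wz": 0,"fingers": 1},
  {"dx": 0,"dy": -0.001,"dz": 0,"wx": 0,"wy": 0,"wz": 0,"fingers": 1},
])

```text
clock: 10.0
eef_pos: [569.2, -164.3, 78.8]
tool_rot: [1.075, 1.569, 1.303]
force: [-0.5, 2.8, 8.9]
width: 28.2
```

servo_tool([
  {"dx": 0,"dy": -0.001,"dz": 0,"wx": 0,"wy": 0,"wz": 0,"fingers": 1},
  {"dx": 0,"dy": -0.001,"dz": 0,"wx": 0,"wy": 0,"wz": 0,"fingers": 1},
])

```text
clock: 10.25
eef_pos: [569.5, -165.8, 78.8]
tool_rot: [1.05, 1.569, 1.278]
force: [-0.1, 2.3, 8.4]
width: 28.8
```

servo_tool([
  {"dx": 0,"dy": -0.001,"dz": 0,"wx": 0,"wy": 0,"wz": 0,"fingers": 1},
  {"dx": 0,"dy": -0.001,"dz": 0,"wx": 0,"wy": 0,"wz": 0,"fingers": 1},
])

```text
clock: 10.5
eef_pos: [569.9, -167.2, 78.8]
tool_rot: [1.063, 1.569, 1.291]
force: [0.5, 1.8, 8.4]
width: 28.5
```

servo_tool([
  {"dx": 0,"dy": -0.001,"dz": 0,"wx": 0,"wy": 0,"wz": 0,"fingers": 1},
  {"dx": 0,"dy": -0.001,"dz": 0,"wx": 0,"wy": 0,"wz": 0,"fingers": 1},
])

```text
clock: 10.75
eef_pos: [570.2, -168.7, 78.8]
tool_rot: [1.052, 1.569, 1.28]
force: [-0.3, 1.6, 8.7]
width: 28.6
```

servo_tool([
  {"dx": 0,"dy": -0.001,"dz": 0,"wx": 0,"wy": 0,"wz": 0,"fingers": 1},
  {"dx": 0,"dy": -0.001,"dz": 0,"wx": 0,"wy": 0,"wz": 0,"fingers": 1},
])

```text
clock: 11.0
eef_pos: [570.5, -170.2, 78.8]
tool_rot: [1.055, 1.569, 1.283]
force: [1.3, 2.4, 8.5]
width: 28.5
```

servo_tool([
  {"dx": 0,"dy": -0.001,"dz": 0,"wx": 0,"wy": 0,"wz": 0,"fingers": 1},
  {"dx": 0,"dy": -0.001,"dz": 0,"wx": 0,"wy": 0,"wz": 0,"fingers": 1},
])

```text
clock: 11.25
eef_pos: [570.8, -171.0, 78.8]
tool_rot: [1.262, 1.568, 1.49]
force: [-0.8, 2.9, 8.9]
width: 28.3
```

servo_tool([
  {"dx": 0,"dy": -0.001,"dz": 0,"wx": 0,"wy": 0,"wz": 0,"fingers": 1},
  {"dx": 0,"dy": 0,"dz": 0,"wx": 0,"wy": 0,"wz": 0,"fingers": 1},
])

```text
clock: 11.5
eef_pos: [570.8, -171.2, 78.8]
tool_rot: [1.377, 1.568, 1.605]
force: [-0.3, 4.1, 9.3]
width: 28.5
```

```bash
python3 -c "
from h import *
rep()"
```

```text
t 11.5 along -10.1 across 0.55 z 78.8 F along 4.07 across 0.61 z 9.35 w 28.5 q [ 0.82 -0.02 -0.05] ydir [-0.227  0.974  0.003]
```

servo_tool([
  {"dx": 0,"dy": -0.001,"dz": 0,"wx": 0,"wy": 0,"wz": 0,"fingers": 1},
  {"dx": 0,"dy": 0,"dz": 0,"wx": 0,"wy": 0,"wz": 0,"fingers": 1},
])

```text
clock: 11.75
eef_pos: [570.8, -171.4, 78.8]
tool_rot: [1.466, 1.567, 1.695]
force: [-1.3, 5.6, 9.4]
width: 28.9
```

```bash
python3 -c "
from h import *
rep()"
```

```text
t 11.75 along -10.3 across 0.53 z 78.8 F along 5.74 across 0.01 z 9.44 w 28.9 q [ 0.97  0.02 -0.04] ydir [-0.227  0.974  0.004]
```

servo_tool([
  {"dx": 0,"dy": 0.003,"dz": 0,"wx": 0,"wy": 0,"wz": 0,"fingers": 1},
  {"dx": 0,"dy": 0.003,"dz": 0,"wx": 0,"wy": 0,"wz": 0,"fingers": 1},
  {"dx": 0,"dy": 0.003,"dz": 0,"wx": 0,"wy": 0,"wz": 0,"fingers": 1},
  {"dx": 0,"dy": 0.003,"dz": 0,"wx": 0,"wy": 0,"wz": 0,"fingers": 1},
  {"dx": 0,"dy": 0,"dz": 0,"wx": 0,"wy": 0,"wz": 0,"fingers": 1},
])

```text
clock: 12.38
eef_pos: [569.6, -166.0, 78.8]
tool_rot: [-0.29, 1.569, -0.062]
force: [1.7, -0.9, 7.2]
width: 28.5
```

```bash
python3 -c "
from h import *
rep()"
```

```text
t 12.375 along -4.7 across 0.52 z 78.8 F along -1.24 across 1.47 z 7.2 w 28.5 q [-0.18 -0.4   0.08] ydir [-0.225  0.974 -0.   ]
```

servo_tool([
  {"dx": 0,"dy": 0.001,"dz": 0,"wx": 0,"wy": 0,"wz": 0,"fingers": 1},
  {"dx": 0,"dy": 0.001,"dz": 0,"wx": 0,"wy": 0,"wz": 0,"fingers": 1},
  {"dx": 0,"dy": 0.001,"dz": 0,"wx": 0,"wy": 0,"wz": 0,"fingers": 1},
  {"dx": 0,"dy": 0.001,"dz": 0,"wx": 0,"wy": 0,"wz": 0,"fingers": 1},
  {"dx": 0,"dy": 0,"dz": 0,"wx": 0,"wy": 0,"wz": 0,"fingers": 1},
])

```text
clock: 13.0
eef_pos: [568.9, -163.3, 78.9]
tool_rot: [-0.448, 1.569, -0.221]
force: [1.1, -1.2, 6.3]
width: 28.5
```

```bash
python3 -c "
from h import *
rep()"
```

```text
t 13.0 along -2.01 across 0.51 z 78.9 F along -1.45 across 0.79 z 6.27 w 28.5 q [-0.21 -0.4   0.06] ydir [-0.225  0.974 -0.001]
```

servo_tool([
  {"dx": 0,"dy": 0.001,"dz": 0,"wx": 0,"wy": 0,"wz": 0,"fingers": 1},
  {"dx": 0,"dy": 0,"dz": 0,"wx": 0,"wy": 0,"wz": 0,"fingers": 1},
])

```text
clock: 13.25
eef_pos: [568.8, -162.6, 78.8]
tool_rot: [-0.458, 1.569, -0.231]
force: [1.0, -1.9, 6.2]
width: 28.2
```

```bash
python3 -c "
from h import *
rep()"
```

```text
t 13.25 along -1.29 across 0.54 z 78.8 F along -2.07 across 0.58 z 6.2 w 28.2 q [-0.3  -0.42  0.07] ydir [-0.225  0.974 -0.001]
```

servo_tool([
  {"dx": 0,"dy": -0.001,"dz": 0,"wx": 0,"wy": 0,"wz": 0,"fingers": 1},
  {"dx": 0,"dy": 0,"dz": 0,"wx": 0,"wy": 0,"wz": 0,"fingers": 1},
])

```text
clock: 13.5
eef_pos: [568.8, -162.6, 78.8]
tool_rot: [0.167, 1.569, 0.394]
force: [-0.0, 1.3, 6.6]
width: 28.6
```

```bash
python3 -c "
from h import *
rep()"
```

```text
t 13.5 along -1.26 across 0.52 z 78.8 F along 1.28 across 0.27 z 6.59 w 28.6 q [ 0.02 -0.37  0.04] ydir [-0.225  0.974  0.   ]
```

Position held at −1.26 (target about −1.25) with the load nearly off. Next I trim it slightly and open.

servo_tool([
  {"dx": 0,"dy": 0.0003,"dz": 0,"wx": 0,"wy": 0,"wz": 0,"fingers": 1},
  {"dx": 0,"dy": 0,"dz": 0,"wx": 0,"wy": 0,"wz": 0,"fingers": 0.5},
  {"dx": 0,"dy": 0,"dz": 0,"wx": 0,"wy": 0,"wz": 0,"fingers": 0.2},
  {"dx": 0,"dy": 0,"dz": 0,"wx": 0,"wy": 0,"wz": 0,"fingers": 0},
  {"dx": 0,"dy": 0,"dz": 0,"wx": 0,"wy": 0,"wz": 0,"fingers": 0},
])

```text
clock: 14.12
eef_pos: [567.8, -162.9, 78.1]
tool_rot: [2.622, 1.57, 2.85]
force: [-0.3, 0.3, -0.4]
width: 85.5
```

Run:
```python
from h import *
rep()
im=ctrl.get_image("wrist");crop(im,"w6",0,0,560,420,1.4)
```

```text
t 14.125 along -1.32 across -0.53 z 78.1 F along 0.32 across -0.26 z -0.38 w 85.5 q [ 0.01 -0.06 -0.01] ydir [-0.225  0.974  0.   ]
```

View pics/w6.png

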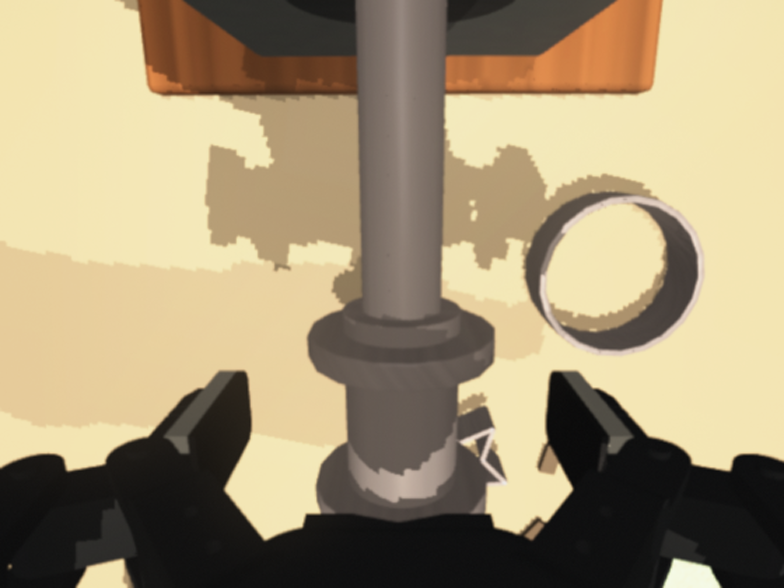

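The fingers are open and clear on both sides of the waist (flange at columns 308–495, rows 300–385; fingers at columns ≤250 and ≥545). The knob sits at the same place relative to the tool as before the grip, so it hardly slipped. Retreating straight up.

servo_tool([
  {"dx": -0.02,"dy": 0,"dz": 0,"wx": 0,"wy": 0,"wz": 0,"fingers": 0},
  {"dx": -0.04,"dy": 0,"dz": 0,"wx": 0,"wy": 0,"wz": 0,"fingers": 0},
  {"dx": -0.06,"dy": 0,"dz": 0,"wx": 0,"wy": 0,"wz": 0,"fingers": 0},
  {"dx": -0.06,"dy": 0,"dz": 0,"wx": 0,"wy": 0,"wz": 0,"fingers": 0},
  {"dx": -0.02,"dy": 0,"dz": 0,"wx": 0,"wy": 0,"wz": 0,"fingers": 0},
])

```text
clock: 14.8
eef_pos: [569.9, -163.1, 232.5]
tool_rot: [-0.46, 1.564, -0.233]
force: [-0.3, 0.1, -0.9]
width: 85.1
```

servo_tool([
  {"dx": 0,"dy": 0,"dz": 0,"wx": 0,"wy": 0,"wz": 0,"fingers": 0},
  {"dx": 0,"dy": 0,"dz": 0,"wx": 0,"wy": 0,"wz": 0,"fingers": 0},
  {"dx": 0,"dy": 0,"dz": 0,"wx": 0,"wy": 0,"wz": 0,"fingers": 0},
])

```text
clock: 15.18
eef_pos: [567.2, -162.8, 226.8]
tool_rot: [2.647, 1.568, 2.875]
force: [-0.1, -0.3, 0.4]
width: 85.5
```

Run:
```python
from h import *
rep()
ci=ctrl.camera_info("wrist");im=ctrl.get_image("wrist");crop(im,"w7",0,0,560,420,1.4)
m=ctrl.mark_of("knob","wrist")
for d in m[:1]: print(d,onz(d['point'],ci,100))
```

```text
t 15.175 along -1.11 across -1.09 z 226.8 F along -0.3 across -0.13 z 0.38 w 85.5 q [-0.06  0.05 -0.03] ydir [-0.225  0.974  0.001]
{'point': [289.7, 202.5], 'conf': 0.57} [ 570.26433127 -162.405789  ]
```

View pics/w7.png

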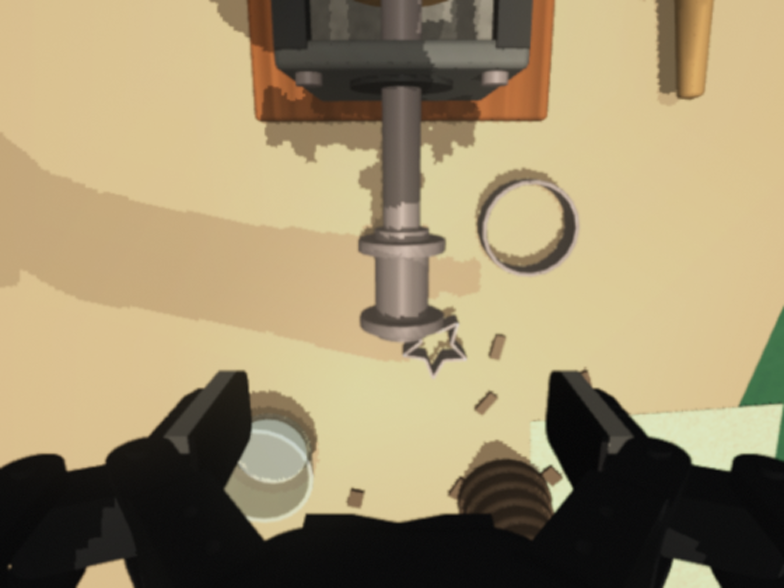

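The knob is free at about (400, 284) in the picture and the bystanders are undisturbed. Its mark reads y = −162.4, against about −160 before, so it sits about 2 mm further out than it started, as intended. Handing in.

```bash
python3 -c "
from h import *
print(ctrl.finish_job())"
```

```text
the job is handed in; nothing more can be done
None
```

I found both stops, left the shaft in the middle of its float, let go, and handed the job in at about 15 s of the 45 s allowed.

| Step | Position along the shaft | Force measured | Load on the buffer |
|---|---|---|---|
| Start (at grip) | +0.5 mm | – | – |
| Pushed in to the inner stop | +7.9 mm | 6.3 N | about 4 N |
| Pulled out to the outer stop | −10.3 mm | 5.7 N | about 4 N |
| Left and released | −1.26 mm | – | – |

- **Middle of the float:** allowing for buffer squeeze, the stops are touched at about +7.0 and −9.6 mm. That makes a float of about 16.6 mm with its middle at −1.25 mm.
- **Buffer load:** the last column is the measured force less the 2 N of rubbing, so it is an estimate.
- **Grip:** the wrist camera showed no visible slip in the fingers.
- **After letting go:** the fingers are clear above the knob and the wrist force reads about 0. In the last wrist picture, the things in view had not moved.
- **Disagreement:** the last camera mark of the knob (confidence only 0.57) put it about 2 mm sideways and 0.5 to 1 mm out from where I expected it. That is within the camera's accuracy of about 2 mm, so I relied on the arm's own position readings.

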